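# Load the big cell into the readout's sprung battery tray

## Robot

A 7-joint arm with a two-finger parallel gripper is mounted at the origin on the work surface. World frame = base frame: x ahead of the robot, y to its left, z up, the work surface at z = 0. Lengths are in m, angles in rad, forces in N, time in s.
With the tool pointing down it reaches from about 0.4 to 0.9 m from the base axis. Payload 5.6 kg.
Tool frame: the origin (TCP) lies midway between the tips of the shut fingers; the grasp point (between the pads) lies 19 mm behind it; z points along the fingers, y is the line along which they close (so a half turn about z gives the same grasp; the last joint's range is limited). The gripper opens to 92 mm and grips with 3 to 60 N. Pads are 20 mm wide; open, the fingers measure 128 mm over their backs; the gripper's body (75 mm by 189 mm) begins 69 mm behind the grasp point.
Start: joints at [-1.361, 0.468, -0.012, 1.603, 0.006, 1.071, -0.056], TCP at [0.163, 0.629, 0.215] pointing down, gripper open.
Joint ranges: [-2.53, 2.53], [-0.31, 2.02], [-1.57, 1.55], [0.28, 2.44], [-1.29, 4.43], [0.15, 1.84], [-2.92, 2.92]. Speed limits (rad/s): [2.57, 2.57, 3.14, 3.14, 3.14, 3.14, 3.14].

## Interface

Orientations are given as a 3x3 rotation matrix whose columns are the frame's x, y, z axes.
In Python, from station import env, effector, solver, viewer, workorder, search_frame, tip_of gives the robot as it stands. Calls block until the motion is done:
- env.reach(position, orientation): joint-space move of the TCP to a pose.
- env.movel(position, frame=None, rate=0.15): straight line of the TCP; frame=None keeps the orientation; rate is the mean speed in m/s.
- env.goto_joints(angles): joint-space move.
- effector.release() and effector.grasp(squeeze=None): open the fingers fully, or close them until they stop; squeeze is the grip in N (None keeps the last).
- env.pause(seconds).
- solver.inverse_kinematics(position, orientation): joint angles nearest the present ones, or None.
- env.sense(): the state.
- viewer.read_camera(name): name is "side" or "top"; returns (picture, depth): 384x512x3 uint8, red, green, blue; 384x512 float32, m along the optical axis (not along the pixel's ray), 0 where there is no reading.
- viewer.camera_info(name): a dict with "intrinsics" (3x3 intrinsics, pixels), "dist_coeffs" ([k1, k2, p1, p2, k3] as OpenCV has them; the pictures are not rectified), "eye" and "rotation" of the camera in the world. Camera axes: x right, y up, looking along -z (the intrinsics and any distortion apply to the point x, -y, -z); pixel columns grow to the right and rows downward; lengths in m; the calibration is good to about 2 mm. A picture is of the moment at which its call begins. camera_info takes no time and is no camera call.
A pose or a line that the arm cannot do raises env.PlanningError and nothing moves.
- workorder.finish_job(): hands the job in; it is judged then, once.
Trained networks look in the newest picture that a camera, given by its name, has taken for a name from the list of things; names that differ only in an ending like _2 or _b are one class to them, and where a whole thing is asked for, a point or a joint stands for the part that bears it (a point fixed in the world has none). Each returns a list of dicts, best first, with "score" (0 to 1); they miss things now and then, are a little off and sometimes report something else, mostly with a low value. They report only what shows in the picture. A call takes as long as a camera call. They do not tell look-alikes from the thing itself.
- search_frame(camera, name): "at" ([x, y, z] in m, in world coordinates, good to about 4 mm: the middle of the surface that is visible of it).
- tip_of(camera, name): "at" ([x, y, z] in m, in world coordinates, good to about 4 mm: a listed point, or the origin of a listed thing).
The state is a dict: "t": time; "joint_positions": joint angles; "joint_velocities": joint speeds; "tau": joint torques, N m; "ee_pos": TCP position; "tcp_rot": TCP orientation; "wrist_force": force on the tool from outside, world axes, zero at the start; "moment": the same for the moment, N m; "gripper_width": finger opening in m; "grasp_force": force on a finger pad.
Only numpy, scipy, OpenCV 4.12 (cv2) and the standard library are available. Lean on these libraries where they do the work, as an engineer would, in place of code of your own. Each camera call takes 0.05 s, during which the arm holds its last target. There are 200 camera calls.

## Task

Put the big cell into the battery tray of the length readout: pick it up from its wooden cradle, push its flat end against the coil spring while its button end is still up, then bring the button end down in front of the fixed contact wall, and see that the cell lies fully home, level, held between spring and contact. Be gentle: push the spring no harder than the cell needs, never hard against its stop, and do not ram the cell into the tray; leave the smaller cell and all the other things where they are.

Things in the scene. Friction and masses are not known exactly. Their poses are not given: they have to be found in the camera images.
- cell: the big battery cell: black sleeve, bare steel ends, 33 mm diameter, 62 mm long over all, of which the last 3 mm is the button (steel, 11 mm across); 110 to 170 g. Origin on its axis at the middle of the 62 mm; its x axis runs along the cell towards the button. It lies level on a plywood cradle, axis 30.4 mm above the table, button end ahead (+x) or up to 65 degrees left of it.
- button_end (a point): centre of the button's tip on the big cell (31 mm along its x)
- flat_end (a point): centre of the flat end face of the big cell (-31 mm along its x)
- cradle_a: the fixed plywood cradle under the big cell (cradle places are swapped at random), origin under its middle: board 74 x 50 x 8 mm, on it two strips along the cell (x axis), 60 mm long, outer faces 24 mm apart, tops at 16 mm; so fingers can pass down beside the cell to 8 mm above the table
- cradle_b: the same kind of cradle, holding the smaller cell
- tray: the grey battery tray, fixed; origin on the table; x axis along the bay, from the spring to the contact wall (world yaw 0.6 to 1.5), z up. Along x: base plate -77 to 103 mm, 90 mm wide, top at 10 mm; black readout pod 51 to 101, 86 mm wide, top at 46. On it sits the carrier, set anywhere up to 10 mm either way along x and stiff there; poses do not show where: feel or look
- wall_top (a point): nominal (carrier in the middle): middle of the top edge of the fixed contact wall, on its face towards the spring: tray x = 33.5 mm, 43 mm above the table; wall 46 mm wide, 7 mm thick. It moves with the carrier, this point does not
- opening (a point): nominal middle of the carrier's open part, tray x = 3.75 mm, at the top (26 mm) of two rails along the bay, inner edges 16 mm, outer faces 24 mm apart. Thin cheeks, 38 mm apart inside, 46 outside, guide the cell's sides: tray x -44 to -20, top at 45 mm, and 27.5 to 33.5, top at 41; between them the sides are open for fingers to the base plate. Spring housing x -62 to -44, 46 mm wide, top at 57
- bay (a point): nominal place of the seated cell's middle (carrier in the middle, so up to 10 mm off along x): on the bay's axis, 2.5 mm along tray x, 40.5 mm above the table: the cell rests on the rails, button tip against the wall; axes as the tray's
- spring_disc (a point): nominal centre of the free face of the spring's steel disc (18 mm diameter, 2 mm thick, facing along tray x, 40.5 mm above the table), carrier in the middle, spring free: tray x = -21.5 mm. The free gap from disc to wall is 55 mm, 7 mm shorter than the cell. The disc slides back along -x on a coil spring of 1.4 N/mm, solid at 15 mm
- spring_top (a point): nominal top edge of that disc, 49.5 mm above the table: with the cell tipped button end up, it bears on the flat end. Seated, the spring pushes with 10 N (7 mm); tipping the button end in past the wall takes about 10 mm (14 N); it is solid at 21 N, over 25 N is too much. Wall friction can hold the button end up after release: then press it down, under 15 N
- small_cell: a smaller cell of the same look (26 mm diameter, 50 mm long, origin at its middle) lying on the other cradle; a bystander
- jar: white closed jar 52 mm across, 55 mm tall, origin under it; a bystander
- jar2: another white jar like it; a bystander
- screwdriver: screwdriver, 180 mm, lying; a bystander
- pencil: flat carpenter's pencil 150 x 12 x 7 mm lying along its x; a bystander
- tape: empty cardboard tape core, 90 mm across, 24 mm tall, lying flat; a bystander
- offcut: plywood offcut 90 x 50 x 18 mm; a bystander
- rule_bar: flat steel bar 300 x 30 x 5 mm; a bystander
Not all that is in view belongs to the job. Leave any white look-alike of the cell alone.

How it is judged:
By the outcome, as a careful person would: the job done as asked, in the order asked, and still so for the second after the job is handed in, with the robot touching nothing.
It also fails if it takes over 72 s, if anything falls off the work surface, if the arm or the gripper's body presses on something with over 40 N, if the wrist force passes 120 N, or if a joint passes its speed limit or range.

## Working session

There is one attempt and no reset: what is moved stays moved. The work goes in short steps, each a Python script; the robot and the scene stay as the last script left them, time stands still between calls to the robot, and variables do not carry over. Pictures are saved under pics/ and viewed, at most 10 in all, crops included, and the job is handed in when it is done.

```bash
ls; mkdir -p pics
python3 - <<'E'
from station import env, effector, solver, viewer, workorder, search_frame, tip_of
import cv2,numpy as np
for c in ("top","side"):
    p,d=viewer.read_camera(c); cv2.imwrite(f"pics/{c}0.png",cv2.resize(p[:,:,::-1],None,fx=1.5,fy=1.5)); np.save(f"pics/{c}0.npy",d)
    i=viewer.camera_info(c); print(c,i)
    for n in ["cell","button_end","flat_end","small_cell","cradle_a","tray","wall_top","opening","spring_disc","spring_top","bay"]:
        print(n,[(np.round(r["at"],3).tolist(),round(r["score"],2)) for r in tip_of(c,n)[:3]])
s=env.sense(); print(s["t"],s["ee_pos"],s["tcp_rot"],s["wrist_force"])
E
```

```text
pics
top {'intrinsics': array([[355.7395917 ,   0.        , 258.07020837],
       [  0.        , 355.7395917 , 191.20245222],
       [  0.        ,   0.        ,   1.        ]]), 'dist_coeffs': array([-0.01075916,  0.        ,  0.        ,  0.        ,  0.        ]), 'eye': array([0.39200892, 0.00136162, 1.22423464]), 'rotation': array([[ 0.02198294,  0.99430586, -0.10427179],
       [-0.9995891 ,  0.02377836,  0.01600675],
       [ 0.01839502,  0.10387707,  0.99442002]])}
cell [([0.563, -0.006, 0.019], 0.74), ([0.592, -0.22, 0.018], 0.74), ([0.295, -0.174, 0.019], 0.65)]
button_end [([0.563, -0.112, 0.033], 0.74), ([0.275, -0.2, 0.017], 0.64), ([0.573, 0.021, 0.016], 0.56)]
flat_end [([0.39, -0.171, 0.016], 0.74), ([0.559, -0.212, 0.014], 0.69), ([0.509, -0.126, 0.029], 0.65)]
small_cell [([0.486, -0.297, 0.027], 0.44)]
cradle_a [([0.488, -0.296, -0.004], 0.76), ([0.539, -0.122, -0.005], 0.46), ([0.524, 0.144, -0.0], 0.2)]
tray [([0.524, 0.142, 0.003], 0.91), ([0.539, 0.125, 0.05], 0.47), ([0.363, -0.423, 0.001], 0.17)]
wall_top [([0.507, 0.172, 0.042], 0.66)]
opening [([0.526, 0.14
[... 1034 characters left out ...]
], 0.88), ([0.537, -0.12, -0.0], 0.55), ([0.506, 0.167, 0.048], 0.4)]
tray [([0.525, 0.144, -0.002], 0.58), ([0.564, -0.107, 0.031], 0.46)]
wall_top [([0.501, 0.169, 0.047], 0.78), ([0.577, 0.463, -0.002], 0.6)]
opening [([0.659, -0.432, -0.002], 0.68), ([0.525, 0.146, 0.027], 0.63)]
spring_disc [([0.54, 0.125, 0.039], 0.88), ([0.565, -0.105, 0.03], 0.73)]
spring_top [([0.539, 0.127, 0.053], 0.87), ([0.565, -0.107, 0.033], 0.16)]
bay [([0.528, 0.147, 0.039], 0.61)]
1.2 [0.1626001  0.62933784 0.21459798] [[-9.68208743e-01  2.50143616e-01  3.99322828e-05]
 [ 2.50143617e-01  9.68208743e-01  1.51760397e-05]
 [-3.48665959e-05  2.46823800e-05 -9.99999999e-01]] [-0.50248876 -0.00801509 -0.36600518]
```

View pics/top0.png

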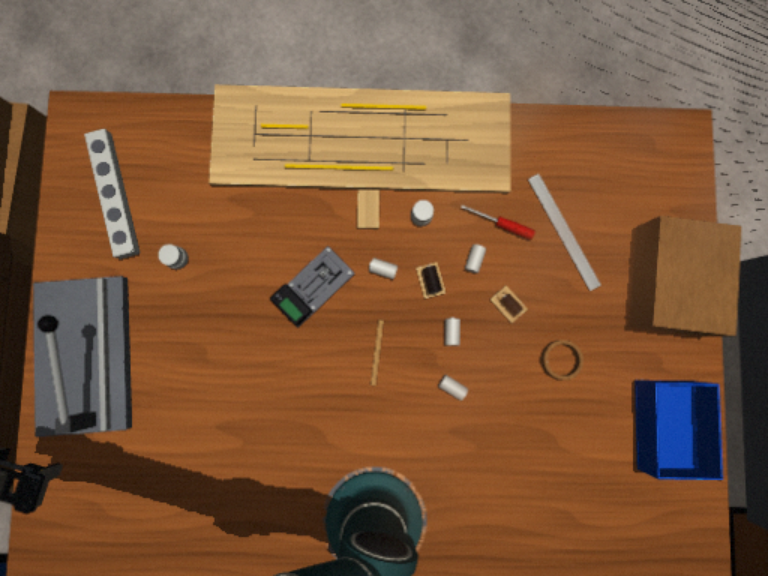

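View pics/side0.png

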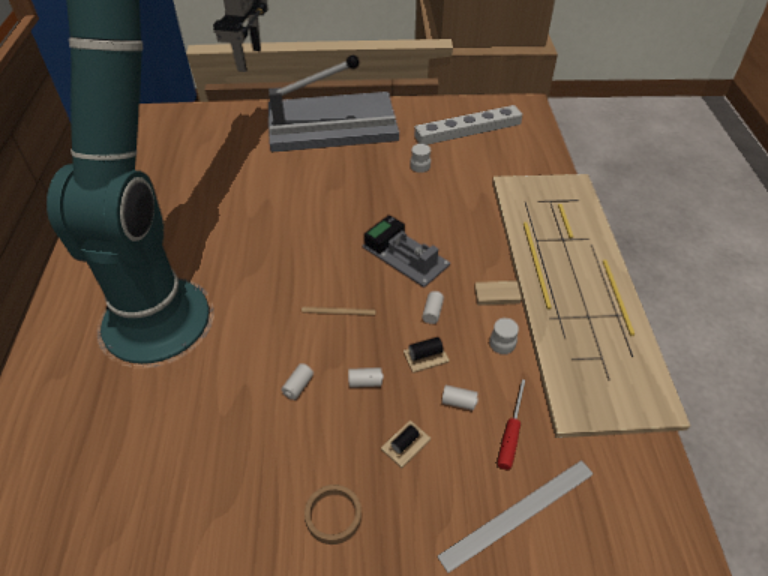

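Black cells: one on the cradle at top (431,280) and one on the cradle at (508,304). The white cylinders at (383,268), (475,258), (453,331) and (453,387) are look-alikes. The first black one looks larger, so I'll confirm that in an enlarged crop together with the tray.

Run:
```python
import cv2,numpy as np
from station import viewer
p,d=viewer.read_camera("top"); q,_=viewer.read_camera("side")
a=cv2.resize(p[155:225,170:360,::-1],None,fx=4.2,fy=4.2,interpolation=cv2.INTER_CUBIC)
b=cv2.resize(q[140:310,235:325,::-1].transpose(1,0,2)[::-1],None,fx=4.2,fy=4.2,interpolation=cv2.INTER_CUBIC)
b=cv2.resize(q[140:210,235:355,::-1],None,fx=4.2,fy=4.2,interpolation=cv2.INTER_CUBIC)
b2=cv2.resize(q[215:285,250:310,::-1],None,fx=4.2,fy=4.2,interpolation=cv2.INTER_CUBIC)
r=np.hstack([b,b2]); w=max(r.shape[1],a.shape[1])
f=lambda m:np.pad(m,((0,0),(0,w-m.shape[1]),(0,0)))
cv2.imwrite("pics/crop.png",np.vstack([f(a),f(r)]))
```

```text
(no output)
```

View pics/crop.png

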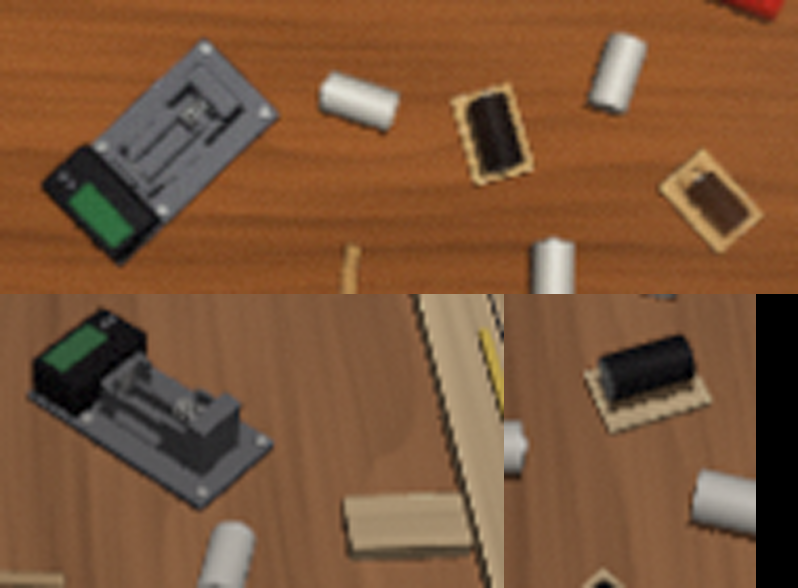

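The picture shows the big cell at crop (490,132). It fills its cradle, and its yaw is about 0.25, button ahead. The small one at (715,200) leaves a margin on its cradle. The tray's spring housing is at crop (205,100), far right, and its pod is at (100,205). That puts tray +x at a yaw of about 2.2, which does not match the text's 0.6–1.5, so I'll go by what the picture shows. Next I fit height models to the depth.

```bash
cat > h.py <<'E'
import numpy as np, cv2
from scipy.optimize import differential_evolution
from station import env, effector, solver, viewer, workorder, search_frame, tip_of
def cloud(c,ctr,r):
    p,d=viewer.read_camera(c); i=viewer.camera_info(c)
    v,u=np.nonzero(d>0); z=d[v,u]
    n=cv2.undistortPoints(np.stack([u,v],1).astype(float)[:,None],i["intrinsics"],i["dist_coeffs"])[:,0]
    P=np.stack([n[:,0]*z,-n[:,1]*z,-z],1)@i["rotation"].T+i["eye"]
    return P[np.hypot(P[:,0]-ctr[0],P[:,1]-ctr[1])<r]
def box(h,X,Y,x0,x1,y0,y1,z): m=(X>x0)&(X<x1)&(abs(Y)>=y0)&(abs(Y)<y1); h[m]=z
def htray(X,Y,o):
    h=np.zeros_like(X); b=lambda *a: box(h,X,Y,*a)
    b(-77,103,0,45,10); b(51,101,0,43,46); X=X-o; b=lambda *a: box(h,X,Y,*a)
    b(-20,33.5,8,12,26); b(33.5,40.5,0,23,43); b(-62,-44,0,23,57); b(-44,-20,19,23,45); b(27.5,33.5,19,23,41)
    b(-44,-23.5,0,9,46); b(-23.5,-21.5,0,9,48)
    return h
def hcell(X,Y,o):
    h=np.zeros_like(X); box(h,X,Y,-37,37,0,25,8); box(h,X,Y,-30,30,0,12,16)
    Xc=X-o; m=(Xc>-31)&(Xc<28)&(abs(Y)<16.5); h[m]=30.4+np.sqrt(16.5**2-Y[m]**2)
    m=(Xc>=28)&(Xc<31)&(abs(Y)<5.5); h[m]=30.4+np.sqrt(5.5**2-Y[m]**2)
    return h
def fit(P,model,g,omax):
    P=P*1000; g=np.array(g)
    def cost(q):
        c,s=np.cos(q[2]),np.sin(q[2]); dx,dy=P[:,0]-q[0],P[:,1]-q[1]
        return np.minimum(abs(P[:,2]-q[4]-model(c*dx+s*dy,-s*dx+c*dy,q[3])),12).mean()
    r=differential_evolution(cost,[(g[0]-15,g[0]+15),(g[1]-15,g[1]+15),(g[2]-.4,g[2]+.4),(-omax,omax),(-4,4)],seed=1,popsize=12,maxiter=150,tol=1e-6)
    return r.x,r.fun
E
python3 - <<'E'
from h import *
for c in ("top","side"):
    for nm,m,g,o,r in (("tray",htray,(525,143,2.25),10,.14),("cell",hcell,(538,-121,.25),4,.065)):
        P=cloud(c,np.array(g[:2])/1000,r); q,f=fit(P,m,g,o); print(c,nm,len(P),np.round(q,3),round(f,2))
    print([(n,[(np.round(r["at"],4).tolist(),round(r["score"],2)) for r in search_frame(c,n)[:3]]) for n in ("cell","small_cell")])
E
```

```text
top tray 5115 [526.355 143.016   2.37    3.133  -0.581] 2.24
top cell 1089 [ 5.37916e+02 -1.18592e+02  2.97000e-01 -6.40000e-01 -7.41000e-01] 2.17
[('cell', [([0.5338, -0.1178, 0.0471], 0.73), ([0.5152, 0.1484, 0.0123], 0.61), ([0.5638, -0.0058, 0.0311], 0.55)]), ('small_cell', [([0.4821, -0.2981, 0.0377], 0.4)])]
side tray 4060 [527.883 142.591   2.361   5.138  -0.885] 2.93
side cell 1316 [ 5.38144e+02 -1.17334e+02  2.74000e-01 -1.65100e+00 -9.99000e-01] 2.73
[('cell', [([0.4168, -0.1788, 0.0268], 0.76), ([0.2964, -0.1783, 0.0275], 0.75), ([0.5323, -0.1264, 0.0434], 0.62)]), ('small_cell', [([0.4837, -0.305, 0.0343], 0.62), ([0.3634, -0.4251, 0.0244], 0.25)])]
```

```bash
cat >> h.py <<'E'
G=0.019
def rot(yaw,th=0.,flip=1):
    u=np.array([np.cos(yaw),np.sin(yaw),0]); k=np.array([0,0,1.])
    z=np.sin(th)*u-np.cos(th)*k; x=flip*(np.cos(th)*u+np.sin(th)*k)
    return np.stack([x,np.cross(z,x),z],1)
CELL=(np.array([.5380,-.1180]),.287)
TR=np.array([.5271,.1428]); TY=2.367
def trayp(x,z,y=0.): # tray coords (m) -> world
    c,s=np.cos(TY),np.sin(TY); return np.array([TR[0]+c*x-s*y,TR[1]+s*x+c*y,z])
def tcp(center,R): return np.asarray(center)+G*R[:,2]
def st(): s=env.sense(); return s
E
python3 - <<'E'
from h import *
for f in (1,-1):
    R=rot(CELL[1],0,f); print(f,"cell",solver.inverse_kinematics(tcp([*CELL[0],.0304],R),R))
    for th in (0,.53): 
        R=rot(TY,th,f); print("tray",th,solver.inverse_kinematics(tcp(trayp(.01,.06),R),R),solver.inverse_kinematics(tcp(trayp(.01,.12),R),R))
s=st();print(s["t"],s["wrist_force"],s["moment"])
E
```

```text
1 cell [-0.34813494  0.68824969  0.6568177   2.00206772 -0.66820148  0.67639351
 -0.54305137]
tray 0 [-0.60131     0.54693867  0.32617987  2.00334092 -0.28493277  0.63459293
  0.70779563] [-0.64203134  0.44915306  0.3739165   1.98068481 -0.23408024  0.75291269
  0.66619782]
tray 0.53 [-0.26032359  0.71869857  0.19771324  1.77251589 -0.58986849  1.11564952
  1.09677729] [-0.31025985  0.63387272  0.26587188  1.76322277 -0.58237237  1.21514593
  1.06505732]
-1 cell [-0.01496288  0.60093046  0.21560978  1.980684   -0.22180957  0.58219145
  2.20773742]
tray 0 [-1.22954985  1.06912139  1.33411147  2.03799112 -1.19451205  1.15912313
 -1.67732461] [-1.24822391  0.90123708  1.34199239  2.0130423  -1.00513681  1.13034381
 -1.79040388]
tray 0.53 [-0.83386524  1.06426857  1.10790571  1.81045611 -1.14083947  1.58320674
 -1.60640834] [-0.91553219  1.13058234  1.33490103  1.80164147 -1.17791557  1.79261589
 -1.57430764]
1.7 [ 0.66811466  0.59115353 -0.49590687] [ 0.03641461  0.02076646 -0.01900208]
```

Run:
```python
from h import *
R=rot(CELL[1]); c=[*CELL[0],.0304]
env.reach(tcp([*CELL[0],.12],R),R); print(st()["t"])
# look again with the arm nearby but the cell perhaps occluded from top; side view fit
P=cloud("side",CELL[0],.06); 
env.movel(tcp(c,R)+[0,0,.001],rate=.1); s=st(); print(s["t"],s["wrist_force"],s["ee_pos"])
effector.grasp(45); s=st(); print(s["t"],s["gripper_width"],s["grasp_force"],s["wrist_force"],s["moment"])
p,_=viewer.read_camera("side"); cv2.imwrite("pics/grasp.png",cv2.resize(p[180:300,210:370,::-1],None,fx=4,fy=4))
```

```text
4.6667
5.75 [ 0.24552972 -1.12139048  0.24238203] [ 0.53841225 -0.11825321  0.01287338]
6.6833 0.03202175108299443 44.99943494796753 [-0.88650928  0.57835263  0.4676052 ] [-0.08078064  0.19449517  0.02846306]
```

View pics/grasp.png

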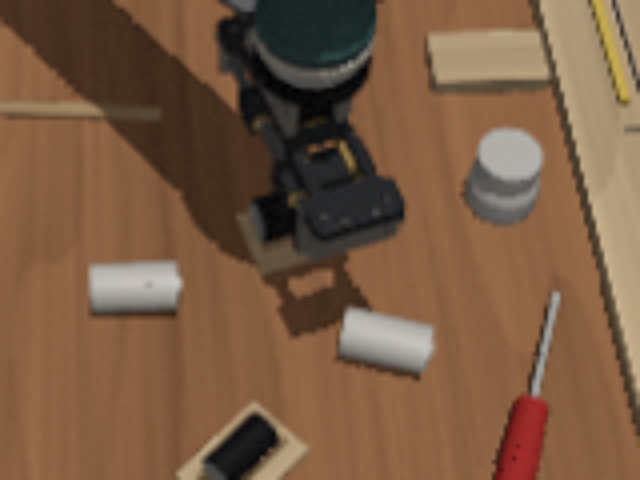

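```bash
cat >> h.py <<'E'
def pose(xf,zf,th,y=0.):
    "TCP pose for flat-end centre at tray (xf,zf) mm, button up th"
    R=rot(TY,th); return tcp(trayp((xf+31*np.cos(th))/1e3,(zf+31*np.sin(th))/1e3,y/1e3),R),R
def force(n=6):
    a=[]
    for _ in range(n): s=st(); a.append([*s["wrist_force"],*s["moment"]]); env.pause(.03)
    a=np.mean(a,0); c,s_=np.cos(TY),np.sin(TY)
    F=np.array([c*a[0]+s_*a[1],-s_*a[0]+c*a[1],a[2]]); M=np.array([c*a[3]+s_*a[4],-s_*a[3]+c*a[4],a[5]])
    return F,M
TH=.55
E
python3 - <<'E'
from h import *
s=st(); env.movel(np.array(s["ee_pos"])+[0,0,.10],rate=.15)
p,R=pose(-6,110,TH); env.reach(p,R); print(st()["t"])
p,R=pose(-6,43.5,TH); 
q=p+[0,0,.03]; env.movel(q,rate=.12); F,M=force(); print("free",F,M); np.save("bias.npy",np.r_[F,M])
for c in ("side","top"):
    im,d=viewer.read_camera(c); cv2.imwrite(f"pics/pre_{c}.png",im[:,:,::-1])
s=st(); print(s["t"],s["gripper_width"])
a=cv2.imread("pics/pre_side.png")[120:220,220:320]; b=cv2.imread("pics/pre_top.png")[145:245,160:260]
cv2.imwrite("pics/pre.png",cv2.resize(np.hstack([a,b]),None,fx=4,fy=4,interpolation=cv2.INTER_CUBIC))
E
```

```text
8.9583
free [-0.26562983  0.14619925 -0.96124858] [ 0.03853937  0.65383218 -0.01051671]
9.7083 0.03178440072601125
```

View pics/pre.png

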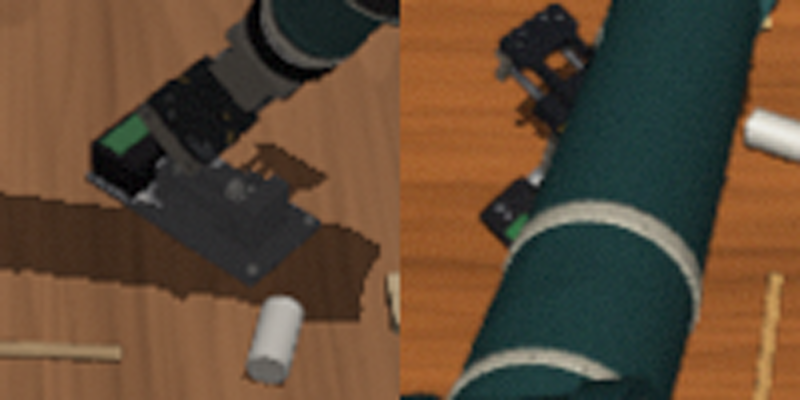

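The crop shows the gripper holding the tilted cell over the bay, left panel about (215,160). The top view is blocked by the arm, so I go on by feel.

Run:
```python
from h import *
B=np.load("bias.npy")
p,R=pose(-6,43.5,TH); env.movel(p,rate=.04); F,M=force(4); print(st()["t"],"down",np.round(F-B[:3],2),np.round(M-B[3:],2))
x=-6
while x>-24 and abs(F-B[:3]).max()<3.5:
    x-=1.5; p,R=pose(x,43.5,TH); env.movel(p,rate=.03); F,M=force(3); print(x,np.round(F-B[:3],2),np.round(M-B[3:],2))
s=st();print(s["t"],s["ee_pos"],p)
```

```text
10.7417 down [ 0.48  0.19 -0.3 ] [ 0.   -0.05  0.02]
-7.5 [ 0.41 -0.14 -0.  ] [ 0.01 -0.02 -0.02]
-9.0 [ 0.38 -0.12 -0.42] [-0.   -0.03  0.03]
-10.5 [ 0.58  0.04 -0.45] [ 0.01 -0.02 -0.02]
-12.0 [ 0.52 -0.24 -0.1 ] [-0.   -0.05  0.01]
-13.5 [-0.35 -0.11 -0.31] [-0.03 -0.1   0.  ]
-15.0 [ 1.73 -0.3   0.16] [-0.03 -0.36 -0.  ]
-16.5 [ 3.1  -0.73  0.49] [-0.05 -0.68  0.  ]
-18.0 [ 5.21 -0.71  0.24] [-0.03 -1.01 -0.01]
13.5417 [0.51357036 0.15605217 0.04355942] [0.51397849 0.15564097 0.04350534]
```

```bash
cat >> h.py <<'E'
XD=-17.7
def zrail(th): return 26+14.43*np.cos(th)
def go(comp,zf,th,rate=.03,y=0.,n=3):
    B=np.load("bias.npy"); xf=XD-comp+np.tan(th)*(49.5-zf)
    p,R=pose(xf,zf,th,y); env.movel(p,R,rate=rate); F,M=force(n); s=st(); F=F-B[:3]; M=M-B[3:]
    e=(np.array(s["ee_pos"])-p)@np.array([[np.cos(TY),np.sin(TY),0],[-np.sin(TY),np.cos(TY),0],[0,0,1]]).T*1e3
    print(f"{s['t']:.1f} comp {comp:.1f} zf {zf:.1f} th {th:.2f} F",np.round(F,1),"M",np.round(M,2),"err",np.round(e,1),flush=True)
    return F
E
python3 - <<'E'
from h import *
for c,z in ((5,43.5),(6,42),(7,40.5),(8,39.5),(9,39.5),(10,39.5),(10.7,39.5)):
    F=go(c,z,TH)
    if F[0]>14.2 or abs(F[1])>5 or abs(F[2])>6: print("stop"); break
print(st()["gripper_width"])
E
```

```text
13.9 comp 5.0 zf 43.5 th 0.55 F [ 6.1 -0.5  0. ] M [-0.01 -1.21 -0.01] err [1.  0.  0.1]
14.2 comp 6.0 zf 42.0 th 0.55 F [6.3 0.2 4.4] M [ 0.16 -1.66  0.08] err [ 1.  -0.   0.8]
14.6 comp 7.0 zf 40.5 th 0.55 F [7.1 0.7 7.3] M [ 0.18 -1.97  0.1 ] err [ 1.2 -0.3  1.3]
stop
0.03201749625365418
```

Run:
```python
from h import *
for c,z in ((8.5,39.7),(10,39.5),(11,39.5),(12,39.5),(12.7,39.5)):
    F=go(c,z,TH)
    if F[0]>13.5 or abs(F[1])>5 or abs(F[2])>14: print("stop"); break
print(st()["gripper_width"])
```

```text
14.9 comp 8.5 zf 39.7 th 0.55 F [7.1 2.  9.9] M [ 0.33 -2.33  0.12] err [ 1.6 -0.3  1.7]
15.3 comp 10.0 zf 39.5 th 0.55 F [ 8.3  1.8 10.1] M [ 0.34 -2.61  0.16] err [ 2.2 -0.3  1.9]
15.6 comp 11.0 zf 39.5 th 0.55 F [ 9.2  1.7 11.1] M [ 0.34 -2.79  0.12] err [ 2.7 -0.3  2. ]
16.0 comp 12.0 zf 39.5 th 0.55 F [ 9.9  1.7 10.6] M [ 0.39 -2.95  0.15] err [ 3.1 -0.3  2. ]
16.3 comp 12.7 zf 39.5 th 0.55 F [10.7  1.9 10.5] M [ 0.37 -3.05  0.19] err [ 3.4 -0.2  2. ]
0.03188047865705746
```

Run:
```python
from h import *
for c,z in ((13.2,40.5),(14.2,40.5),(15.2,40.5),(16,40.5)):
    F=go(c,z,TH,y=.4)
    if F[0]>13.6 or abs(F[1])>5 or abs(F[2])>14: print("stop"); break
print(st()["gripper_width"])
im,_=viewer.read_camera("side"); a=im[130:210,235:335,::-1]
im,_=viewer.read_camera("top"); b=im[150:230,165:265,::-1]
m=np.hstack([a,b]).astype(float); m=255*(m/255)**.5
cv2.imwrite("pics/push.png",cv2.resize(m.astype(np.uint8),None,fx=4,fy=4,interpolation=cv2.INTER_CUBIC))
```

```text
16.7 comp 13.2 zf 40.5 th 0.55 F [11.7  0.7  7.8] M [ 0.1  -2.89  0.04] err [ 3.9 -0.5  1.6]
17.0 comp 14.2 zf 40.5 th 0.55 F [11.9  0.5  7.7] M [ 0.1  -3.08  0.05] err [ 4.3 -0.5  1.6]
17.4 comp 15.2 zf 40.5 th 0.55 F [13.2  0.3  7.5] M [ 0.16 -3.22  0.05] err [ 4.7 -0.5  1.6]
17.7 comp 16.0 zf 40.5 th 0.55 F [12.9 -0.2  7.9] M [ 0.1  -3.35  0.04] err [ 5.1 -0.5  1.7]
0.031952744378898085
```

View pics/push.png

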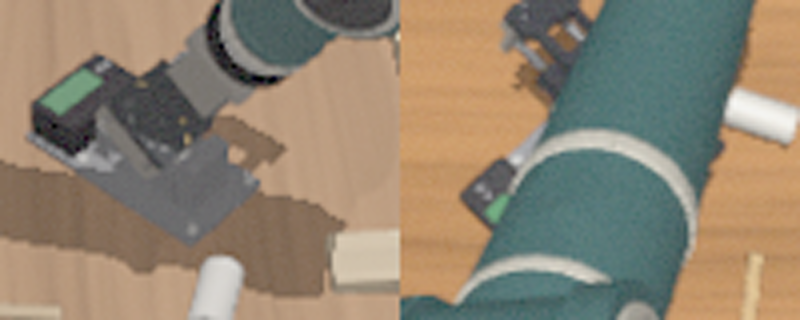

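```bash
sed -i 's/^G=0.019/G=0.0176/; s/^XD=.*/XD=-17.0/' h.py
python3 - <<'E'
from h import *
for c,th in ((17,.55),(17.2,.48),(17.2,.41),(17.2,.35)):
    F=go(c,zrail(th)+1.0,th,y=.4,n=4)
    if F[0]>16 or F[0]<9 or abs(F[1])>5 or abs(F[2])>14: print("stop"); break
E
```

```text
18.2 comp 17.0 zf 39.3 th 0.55 F [13.9  0.7  8.6] M [ 0.11 -3.41  0.04] err [ 5.2 -0.5  1.7]
18.6 comp 17.2 zf 39.8 th 0.48 F [13.1 -2.3  7.1] M [-0.36 -3.36 -0.16] err [ 5.5 -1.6  1.7]
19.0 comp 17.2 zf 40.2 th 0.41 F [13.7 -3.   5.8] M [-0.56 -3.37 -0.2 ] err [ 5.7 -1.9  1.3]
19.4 comp 17.2 zf 40.6 th 0.35 F [14.3 -3.   3.9] M [-0.64 -3.41 -0.15] err [ 6.  -1.9  1. ]
```

Run:
```python
from h import *
s=st(); print("R err vs cmd (rad)",cv2.Rodrigues(rot(TY,.35).T@np.array(s["tcp_rot"]))[0].ravel())
F=go(17.2,zrail(.35)+1,.35,y=-.8,n=5)
for th in (.30,.25):
    F=go(17.2,zrail(th)+1.0,th,y=-.8,n=4)
    if F[0]>16 or F[0]<9 or abs(F[1])>5 or abs(F[2])>14: print("stop"); break
```

```text
R err vs cmd (rad) [ 0.00021007  0.00933705 -0.00414302]
19.8 comp 17.2 zf 40.6 th 0.35 F [14.7 -1.1  5. ] M [-0.14 -3.53 -0.09] err [ 5.9 -0.8  0.8]
20.2 comp 17.2 zf 40.8 th 0.30 F [14.7 -1.   3.8] M [-0.21 -3.5  -0.06] err [ 6.1 -0.8  0.5]
20.6 comp 17.2 zf 41.0 th 0.25 F [14.8 -1.6  2.4] M [-0.27 -3.53 -0.09] err [ 6.2 -0.8  0.3]
```

Run:
```python
from h import *
for th in (.2,.15,.1,.05,0.):
    F=go(17.1,zrail(th)+.8,th,y=-.9,n=4)
    if F[0]>16.5 or F[0]<10 or abs(F[1])>5 or abs(F[2])>10: print("stop"); break
```

```text
20.9 comp 17.1 zf 40.9 th 0.20 F [14.4 -1.2  2.9] M [-0.24 -3.6  -0.05] err [ 6.2 -0.7  0.1]
21.3 comp 17.1 zf 41.1 th 0.15 F [14.9 -1.4  2.3] M [-0.25 -3.65 -0.04] err [ 6.2 -0.6 -0.1]
21.7 comp 17.1 zf 41.2 th 0.10 F [15.  -1.3  2.2] M [-0.24 -3.71 -0.03] err [ 6.2 -0.6 -0.3]
22.1 comp 17.1 zf 41.2 th 0.05 F [15.2 -1.3  1.7] M [-0.23 -3.83 -0.  ] err [ 6.2 -0.5 -0.4]
22.5 comp 17.1 zf 41.2 th 0.00 F [16.1 -1.1  3.4] M [-0.13 -3.99 -0.02] err [ 6.2 -0.5 -0.4]
```

Run:
```python
from h import *
for c in (15,13.5,12,11,10):
    F=go(c,zrail(0)+.5,0,y=-.9,n=4)
    if F[0]<6 or abs(F[1])>5 or abs(F[2])>8: print("stop"); break
```

```text
22.9 comp 15.0 zf 40.9 th 0.00 F [14.4 -0.3  4.6] M [-0.05 -3.7  -0.04] err [ 5.2 -0.6 -0.2]
23.2 comp 13.5 zf 40.9 th 0.00 F [13.2 -1.   3. ] M [-0.1  -3.44 -0.01] err [ 4.6 -0.6 -0.2]
23.6 comp 12.0 zf 40.9 th 0.00 F [11.7 -1.5  2.2] M [-0.13 -3.17 -0.01] err [ 4.  -0.6 -0.1]
24.0 comp 11.0 zf 40.9 th 0.00 F [11.3 -0.9  1.4] M [-0.12 -2.98 -0.  ] err [ 3.5 -0.6 -0.1]
24.4 comp 10.0 zf 40.9 th 0.00 F [ 9.9 -1.3  1.1] M [-0.17 -2.81 -0.02] err [ 3.1 -0.6 -0.1]
```

Run:
```python
from h import *
for c in (9,8,7,6):
    F=go(c,zrail(0)+.3,0,y=-.9,n=4)
    if F[0]<6 or abs(F[1])>5 or abs(F[2])>8: print("stop"); break
```

```text
24.8 comp 9.0 zf 40.7 th 0.00 F [ 9.2 -0.7  1.7] M [-0.11 -2.46  0.01] err [ 2.3 -0.6  0.1]
25.2 comp 8.0 zf 40.7 th 0.00 F [ 6.6 -1.3  0.1] M [-0.16 -2.02  0.01] err [ 1.3 -0.6  0.1]
25.5 comp 7.0 zf 40.7 th 0.00 F [ 5.3 -2.1 -0.8] M [-0.4  -1.71  0.07] err [ 0.3 -0.6  0.1]
stop
```

Run:
```python
from h import *
for c in (5.5,4.5): F=go(c,zrail(0)+.4,0,y=-1.1,n=4)
effector.release(); F,M=force(4); print("released",F-np.load("bias.npy")[:3],st()["t"])
s=st(); env.movel(np.array(s["ee_pos"])+[0,0,.13],rate=.1)
q=list(s["joint_positions"]); 
env.reach([.30,.40,.30],rot(2.4)); print(st()["t"])
for c in ("top","side"):
    P=cloud(c,TR,.14); c_,s_=np.cos(TY),np.sin(TY); d=P[:,:2]-TR
    X=(c_*d[:,0]+s_*d[:,1])*1e3; Y=(-s_*d[:,0]+c_*d[:,1])*1e3; Z=P[:,2]*1e3
    for a in range(-30,50,6):
        m=(X>a)&(X<a+6)&(abs(Y)<8); print(c,a+3,m.sum(),np.round(np.percentile(Z[m],[50,90]),1) if m.sum() else "")
a,_=viewer.read_camera("side"); b,_=viewer.read_camera("top")
m=np.hstack([a[130:210,235:335,::-1],b[150:230,165:265,::-1]])
cv2.imwrite("pics/seat.png",cv2.resize(m,None,fx=4,fy=4,interpolation=cv2.INTER_CUBIC))
```

```text
25.9 comp 5.5 zf 40.8 th 0.00 F [-0.  -2.9 -5.7] M [-0.66 -0.56  0.06] err [-1.1 -0.4  0.1]
26.3 comp 4.5 zf 40.8 th 0.00 F [-3.7 -3.4 -7.4] M [-0.82  0.25  0.07] err [-2.  -0.4  0.2]
released [ 0.04883609 -0.15545807  1.41205428] 27.425
30.2417
top -27 10 [45.4 48.4]
top -21 7 [56.9 59.7]
top -15 11 [57. 59.]
top -9 10 [56.2 59.1]
top -3 7 [55.3 57.9]
top 3 11 [56.6 57.4]
top 9 7 [56.7 58.6]
top 15 10 [57.6 60.2]
top 21 9 [55.9 57.5]
top 27 9 [56.4 58.5]
top 33 9 [55.9 57.9]
top 39 9 [44.1 45.9]
top 45 6 [27.7 41.3]
top 51 10 [11.2 46.5]
side -27 17 [45.2 52.7]
side -21 9 [55.8 56.2]
side -15 9 [56.  57.5]
side -9 7 [55.8 59.2]
side -3 7 [53.9 57.5]
side 3 7 [54.9 56.4]
side 9 7 [55.2 56.4]
side 15 6 [55.3 56.7]
side 21 8 [54.9 57. ]
side 27 7 [56. 58.]
side 33 7 [53.  57.2]
side 39 1 [17.4 17.4]
side 45 2 [39.4 40.5]
side 51 8 [40.4 43.9]
```

View pics/seat.png

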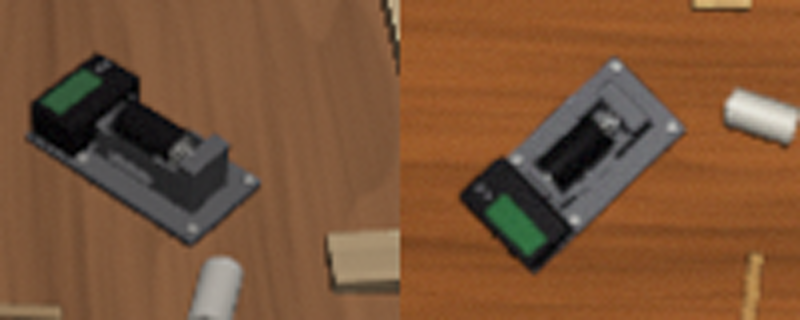

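The cell lies in the bay, side panel (150,130) and top panel (578,150). Its top is at about 57 mm along its length, which is the seated height. I'll probe and lightly press both ends to make sure it is home.

Run:
```python
from h import *
R=rot(TY)
env.reach(trayp(.024,.10),R); effector.grasp(10)
for x in (.024,-.010):
    env.movel(trayp(x,.064),rate=.1); F0,_=force(5); z=.0615
    while z>.050:
        env.movel(trayp(x,z),rate=.03); F,_=force(3); f=(F-F0)[2]
        if f>2: print(x,round(z*1e3,1),np.round(F-F0,1),"tcp z",round(st()["ee_pos"][2]*1e3,2))
        if f>8: break
        z-=.0008
    env.movel(trayp(x,.075),rate=.1)
env.movel(trayp(x,.15),rate=.15); env.reach([.30,.40,.30],rot(2.4)); print(st()["t"])
P=[cloud(c,TR,.14) for c in ("top","side")]
for Q in P:
    d=Q[:,:2]-TR; c_,s_=np.cos(TY),np.sin(TY); X=(c_*d[:,0]+s_*d[:,1])*1e3; Y=(-s_*d[:,0]+c_*d[:,1])*1e3
    m=(X>-20)&(X<32)&(abs(Y)<6); print(np.polyfit(X[m],Q[m,2]*1e3,1))
```

```text
0.024 57.5 [1.4 0.8 5. ] tcp z 57.82
0.024 56.7 [ 2.6  2.  11.3] tcp z 57.57
-0.01 57.5 [1.1 1.3 5.3] tcp z 57.86
-0.01 56.7 [ 1.5  2.3 10.9] tcp z 57.6
42.1833
[3.65381262e-02 5.57335460e+01]
[1.95232664e-02 5.49292315e+01]
```

Both ends read the same height to the touch (57.6 mm) and hold firm under 11 N, so the cell is level and home.

```bash
python3 -c "
from station import workorder
print(workorder.finish_job())"
```

```text
the job is handed in; nothing more can be done
None
```

The big cell is in the tray, level and held between spring and contact wall, with both ends probed at the same height; spring force peaked near 16 N (about 14 N was called for), nothing else was touched on purpose, and I handed the job in at about 42 s.

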